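# Seat the six-blade link comb in the flap-covered patch bay

## Robot

A 6-joint arm with a two-finger parallel gripper is mounted at the origin on the work surface. World frame = base frame: x ahead of the robot, y to its left, z up, the work surface at z = 0. Lengths are in m, angles in rad, forces in N, time in s.
With the tool pointing down it reaches from about 0.35 to 1 m from the base axis. Payload 7.1 kg.
Tool frame: the origin (TCP) lies at the very end of the fingers, on their centre line; the grasp point (between the pads) lies 19 mm behind it; x points along the fingers, z is the direction in which the jaws open and shut, and the axes are right-handed (so a half turn about x gives the same grasp; the last joint's range is limited). The gripper opens to 85 mm and grips with 20 to 120 N. Pads are 22 mm wide; open, the fingers measure 114 mm over their backs; the gripper's body (76 mm by 85 mm) begins 54 mm behind the grasp point. The pads swing forward as they close: fully open they stand 13 mm farther back than shut.
Start: joints at [-1.154, 0.423, 1.63, -0, 1.089, -0.019], TCP at [0.264, -0.567, 0.231] pointing down, gripper open.
Joint ranges: [-3, 3], [-0.9, 2.11], [0.09, 2.58], [-1.31, 4.45], [0.11, 2.69], [-2.54, 2.54]. Speed limits (rad/s): [2.39, 2.39, 3.01, 3.14, 3.14, 3.14].

## Interface

Orientations are given as a unit quaternion [w, x, y, z].
In Python, from bench import arm, get_image, camera_info gives the robot as it stands. The module is installed in compiled form; this text tells all that it offers.
- The arm moves only by the shell command python3 -m handwheel 'ROWS'. ROWS is text: rows parted by semicolons, each of 7 numbers parted by spaces: the shift along the tool's x, y, z as a fraction of full scale, then the turn, a rotation vector about the tool's x, y, z as a fraction of full scale, then the opening, from -1 (shut) to 1 (fully open), so that 0 is half open. A call has 1 to 12 rows; each row is the pose to reach, as a shift and turn from the pose measured when the call began, along the tool's axes at that moment, turning the shorter way round; what a row does not reach only later rows make up. Full scale, the value 1, is 300 mm for a shift and 360 degrees for a turn. A row lasts 1/8 s, in which the tool goes at most 62.5 mm and 10.7 degrees, less where a joint would pass 70% of its speed; a pose out of reach is approached as far as the arm can. A call with a number of a shift or a turn outside -1 to 1 is refused whole. A call with a gripper value outside its range is refused whole. The fingers move at their own pace and stop on an object; the grip force is fixed at half the most. Time passes only in rows, so rows that repeat a pose let the fingers close. It gives the time, the measured TCP pose, the force and the opening at its end, in the units of the state.
- arm.get_state(): the state, without advancing time (a new reading comes with each control period).
- get_image(name): name is "side" or "top"; returns (picture, depth): 420x560x3 uint8, blue, green, red; 420x560 float32, m along the optical axis (not along the pixel's ray), 0 where there is no reading.
- camera_info(name): a dict with "intrinsics" (3x3 intrinsics, pixels), "k1" (the pictures are not rectified: a ray, as slopes to the right and down, at radius r is drawn at 1 + k1 r^2 times it, then the intrinsics apply), "cam_to_world" (4x4, takes a point from camera to world coordinates). Camera axes: x right, y down, z forward; pixel columns grow to the right and rows downward; lengths in m; the calibration is good to about 2 mm. A picture is of the moment at which its call begins. camera_info takes no time and is no camera call.
- arm.job_done(): hands the job in, once; it reports no verdict.
The state is a dict: "clock": time; "qpos": joint angles; "dq": joint speeds; "joint_torque": joint torques, N m; "position": TCP position; "tool_rot": TCP orientation; "wrist_force": force on the tool from outside, world axes, zero at the start; "moment": the same for the moment, N m; "finger_gap": finger opening in m.
Only numpy, scipy, OpenCV 4.12 (cv2) and the standard library are available. Lean on these libraries where they do the work, as an engineer would, in place of code of your own. Each camera call takes 0.05 s, during which the arm holds its last target.

## Task

Lift the black flap of the patch bay until it stands upright or leans back, and leave it open. Then take the orange link comb off its rubber mat and lower it into the bay's white socket strip so that all six blades go into their six slots, feeling gently for the slots, and press it fully home so its orange bar rests flush on the strip. Let go, never leaning hard on the sockets, and leave the other gear on the shelf undisturbed.

Things in the scene. Friction and masses are not known exactly. Their poses are not given: they have to be found in the camera images.
- bay: Fixed grey patch-bay tray under the flap, 110 (x) x 160 (y) x 46 mm high, walls 5 mm, inner floor 20 mm above its underside; origin at the centre of its underside, z up, x from the flap's grab-bar side to its hinge side, y along the slot row; turned up to 0.25 rad. More than 40 N of the comb on the bay (socket strip, contact bed, flap) damages it.
- row_nominal (a point): Nominal centre of the slot row, on the top of the white socket strip (34 x 120 mm, bay x = -15, z = 40 mm): six slots along the bay's y, pitch 14 mm, each 16.5 (x) by 6 mm (y), edges broken 1 mm. The strip has mounting play: the true row is shifted along y by -6.5 to +6.5 mm from this point, is fixed there, and is NOT measured: feel or look for it. x is true.
- home_nominal (a point): Where the comb's origin is when fully home, apart from the unknown y shift: bay z = 26 mm, the orange bar resting on the strip. Blades beside the slots stop at z = 40 mm; in the slots they drop freely to 35 mm, meet a brass contact bed that yields downwards under about 7 N (friction, no springing back), then go on down to 26 mm.
- flap (a joint): Angle of the black plastic flap (plate 110 x 158 x 4 mm) that covers the bay: 0 shut and level, pi/2 upright, stop at 2.0 rad. The hinge axis runs along the bay's y at bay x = +55 mm, z = 47 mm; the free edge swings up and over the hinge. It is stiff (0.16 N m friction, weight 0.12 kg) and stays where it is left. It may start up to 0.25 rad ajar.
- flap_grip (a point): Centre of the flap's grey round grab bar, 12 mm in diameter and 34 mm long, its axis along the bay's y, on a 20 mm wide tongue 27 mm beyond the flap's free edge; 137 mm from the hinge axis and 3 mm above the plane through it (shut: bay x = -82 mm, z = 50 mm). Taken by its two end faces it can pivot between the fingers as the flap swings.
- comb: Loose link comb, 80 g (mass may vary by 30 %), standing on its blades on the rubber mat. Origin at the centre of the plane of the blade tips, z up, y along the row of blades. Six brass blades (14 mm in x, 4 mm in y, 14 mm long, pitch 14 mm in y, outer ones at y = +-35 mm); above them an orange bar 16 x 88 x 10 mm (z 14 to 24 mm); above its middle an orange grip fin 16 mm in x, 30 mm in y, z 24 to 58 mm. It is the same either way round.
- mat: Fixed black rubber mat, 80 (x) x 140 (y) x 3 mm, on which the comb is parked; origin at the centre of its underside.
- di_box: Bystander: silver aluminium audio DI box, 114 x 90 x 46 mm, loose; origin at the centre of its underside.
- standoff_a: Bystander: white ceramic standoff, 26 mm in diameter, 36 mm high, loose, upright; origin at its underside.
- standoff_b: Bystander: a second white ceramic standoff, the same.
- mic_clip: Bystander: blue plastic microphone clip, about 62 x 32 x 33 mm, loose; origin at the underside, by one end.
- knob: Bystander: chrome knurled mounting knob, 33 mm in diameter, 28 mm high, loose; origin at its underside.
- adaptor: Bystander: metal barrel adaptor, 20 mm in diameter, 55 mm high, standing upright, loose; origin at its underside.
Not all that is in view belongs to the job. Leave any blue or turquoise look-alike of the comb alone.

How it is judged:
On the way, in this order (a step that is already met when the one before it is completed fails the run):
1. the flap is opened to upright or beyond (value of joint flap above 1.5 rad), for 0.2 s.
2. with the flap open, the comb is fully home in the slots (z of comb in the frame of bay between 0.022 and 0.0285 m and x of comb in the frame of bay between -0.0185 and -0.0115 m and y of comb in the frame of bay between -0.009 and 0.009 m and angle between comb's own z axis and vertical below 0.08 rad and angle between the y axis of comb and the y axis of bay, either way round below 0.08 rad and value of joint flap above 1.5 rad), for 0.2 s.
At the end, for the whole second after the job is handed in: The comb is released and at rest in the strip, its origin 22 to 28.5 mm above the bay's origin (home is 26 mm), within 3.5 mm of the row's line in bay x and 9 mm in bay y, upright and in line with the row within 0.08 rad; the flap is open by more than 1.5 rad (all of step 2 and linear speed of comb below 0.02 m/s and contact force between the fingers and comb below 0.1 N); the robot touches nothing.
It fails at once if the comb is pushed on the patch bay with more than 40 N (contact force between comb and bay above 40 N).
It fails at once if a bystander is moved by more than 25 mm or tipped over (distance of any of di_box, standoff_a, standoff_b, mic_clip, knob, adaptor from where it was at the start of the episode above 0.025 m or angle between any of di_box, standoff_a, standoff_b, mic_clip, knob, adaptor's own z axis and vertical above 0.5 rad).
It also fails if it takes over 72 s, if anything falls off the work surface, if the arm or the gripper's body presses on something with over 40 N, if the wrist force passes 120 N, or if a joint passes its speed limit or range.

## Working session

There is one attempt and no reset: what is moved stays moved. The work goes in short steps, Python scripts to look and compute and a shell command to move; the robot and the scene stay as the last step left them, time stands still between calls to the robot, and variables do not carry over. Pictures are saved under pics/ and viewed, and the job is handed in when it is done.

```bash
mkdir -p pics; ls
python3 - <<'E'
from bench import arm,get_image,camera_info
import cv2,numpy as np
print(arm.get_state())
for n in("side","top"):
    im,d=get_image(n); cv2.imwrite(f"pics/{n}0.png",im); np.save(f"{n}0.npy",d); print(n,camera_info(n), (d>0).mean())
print(arm.get_state()["clock"])
E
```

```text
pics
{'clock': 0.0, 'qpos': array([-1.15402787e+00,  4.23874049e-01,  1.63074298e+00, -4.20726993e-05,
        1.08862677e+00, -1.89970702e-02]), 'dq': array([-7.57614797e-05,  1.55747398e-04,  1.01750659e-03, -2.13382696e-04,
        4.65108993e-04, -2.66742776e-05]), 'joint_torque': array([ 1.07927317e-03, -5.57376981e+01, -2.81740397e+01,  2.08278370e-04,
        7.35032663e-03,  7.10589902e-06]), 'position': array([ 0.26359172, -0.56604657,  0.23050416]), 'tool_rot': array([ 0.59577013,  0.38040335,  0.59675712, -0.37977911]), 'wrist_force': array([0.67787121, 0.1770063 , 0.22394151]), 'moment': array([-0.07653847, -0.02391454, -0.01135494]), 'finger_gap': 0.08526819013404317}
side {'intrinsics': array([[524.31633372,   0.        , 262.16478125],
       [  0.        , 524.31633372, 204.2080163 ],
       [  0.        ,   0.        ,   1.        ]]), 'k1': -0.13698447527774538, 'cam_to_world': array([[-0.81500563, -0.4017511 ,  0.41756662,  0.06701589],
       [-0.57910303,  0.5396819 , -0.61105084,  0.78029491],
       [ 0.0201372 , -0.73982397, -0.67249906,  0.89285124],
       [ 0.        ,  0.        ,  0.        ,  1.        ]])} 0.9957865646258504
top {'intrinsics': array([[446.60688654,   0.        , 281.25765312],
       [  0.        , 446.60688654, 214.99674271],
       [  0.        ,   0.        ,   1.        ]]), 'k1': -0.11072896040070887, 'cam_to_world': array([[-1.65532458e-02, -9.84308410e-01,  1.75678527e-01,
         3.73673784e-01],
       [-9.99860981e-01,  1.66475476e-02, -9.37072084e-04,
         1.29507832e-02],
       [-2.00224872e-03, -1.75669616e-01, -9.84447143e-01,
         1.29567910e+00],
       [ 0.00000000e+00,  0.00000000e+00,  0.00000000e+00,
         1.00000000e+00]])} 0.9959566326530612
0.1
```

View pics/side0.png

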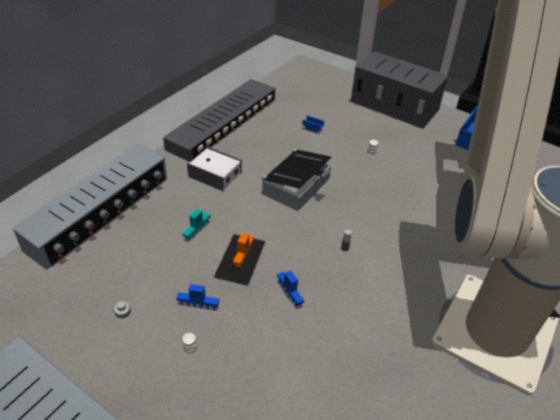

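View pics/top0.png

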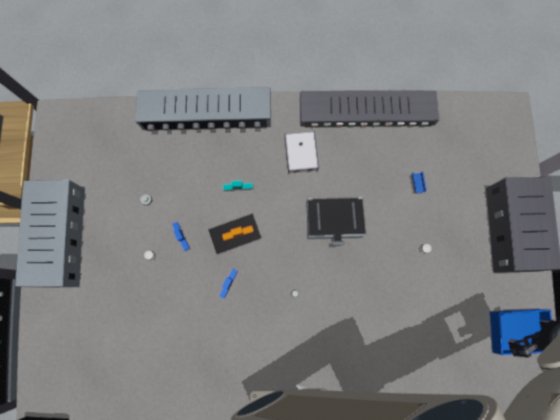

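```bash
cat > h.py <<'E'
import numpy as np,cv2
from bench import camera_info
def ray(n,uv):
    c=camera_info(n);K=c["intrinsics"];T=c["cam_to_world"]
    s=cv2.undistortPoints(np.float64(uv).reshape(-1,1,2),K,np.array([c["k1"],0,0,0,0.])).reshape(-1,2)
    return T[:3,3],s,T[:3,:3]
def onplane(n,uv,z):
    o,s,R=ray(n,uv);d=np.c_[s,np.ones(len(s))]@R.T
    return o+d*((z-o[2])/d[:,2])[:,None]
def cloud(n,depth):
    h,w=depth.shape;v,u=np.mgrid[:h,:w]
    o,s,R=ray(n,np.c_[u.ravel(),v.ravel()])
    P=(np.c_[s,np.ones(len(s))]*depth.ravel()[:,None])@R.T+o
    return P.reshape(h,w,3)
def tri(uv1,uv2,n1="side",n2="top"):
    o1,s1,R1=ray(n1,[uv1]);o2,s2,R2=ray(n2,[uv2])
    d1=R1@np.r_[s1[0],1];d2=R2@np.r_[s2[0],1]
    t=np.linalg.lstsq(np.c_[d1,-d2],o2-o1,rcond=None)[0]
    a=o1+t[0]*d1;b=o2+t[1]*d2
    return (a+b)/2,np.linalg.norm(a-b)
def proj(n,P):
    c=camera_info(n);T=np.linalg.inv(c["cam_to_world"]);P=np.float64(P).reshape(-1,3)
    return cv2.projectPoints(P,cv2.Rodrigues(T[:3,:3])[0],T[:3,3],c["intrinsics"],np.array([c["k1"],0,0,0,0.]))[0].reshape(-1,2)
E
python3 - <<'E'
from h import *
for n,(r0,r1,c0,c1),k in(("side",(140,210,250,345),8),("top",(185,260,295,380),8),("side",(225,290,205,275),8),("top",(205,260,200,270),9)):
    im=cv2.imread(f"pics/{n}0.png")[r0:r1,c0:c1]
    cv2.imwrite(f"pics/crop_{n}{r0}.png",cv2.resize(im,None,fx=k,fy=k,interpolation=cv2.INTER_CUBIC))
# orange mask
for n in("side","top"):
    im=cv2.imread(f"pics/{n}0.png");hsv=cv2.cvtColor(im,cv2.COLOR_BGR2HSV)
    m=cv2.inRange(hsv,(3,150,90),(22,255,255))
    P=cloud(n,np.load(f"{n}0.npy"))
    k,l,st,ce=cv2.connectedComponentsWithStats(m)
    for i in range(1,k):
        if st[i,4]>30:
            q=P[l==i];print(n,st[i],ce[i],q.mean(0),np.percentile(q[:,2],[5,50,95]))
E
```

```text
side [233 233  21  33 326] [242.09509202 247.66871166] [0.55075455 0.14673595 0.03751679] [0.00379198 0.03047772 0.06205567]
top [222 226  32  15 244] [237.01229508 232.11885246] [0.5514836  0.13899305 0.03254087] [0.00168307 0.02698926 0.06241598]
```

View pics/crop_side140.png

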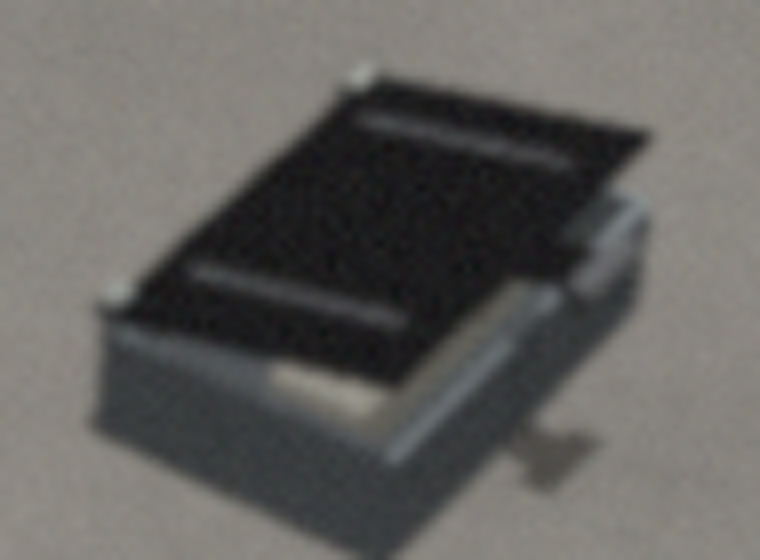

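View pics/crop_top185.png

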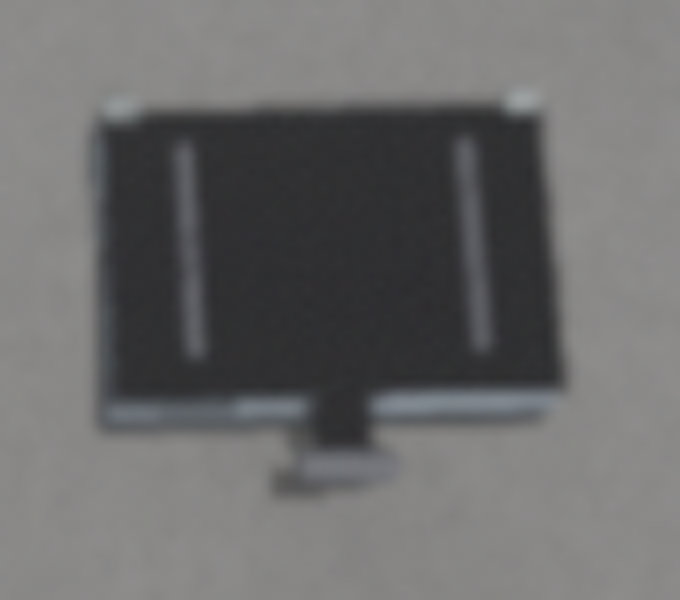

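View pics/crop_side225.png

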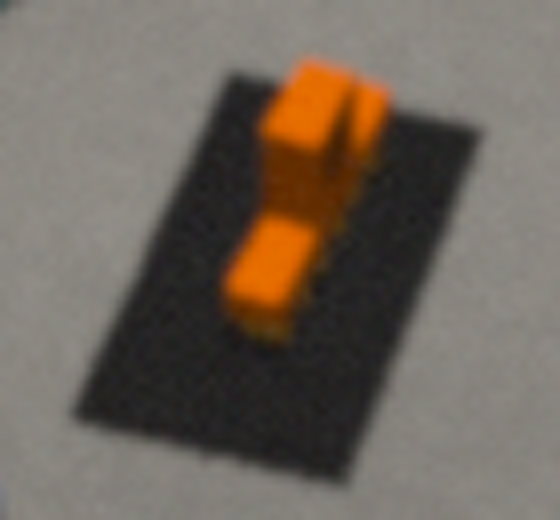

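View pics/crop_top205.png

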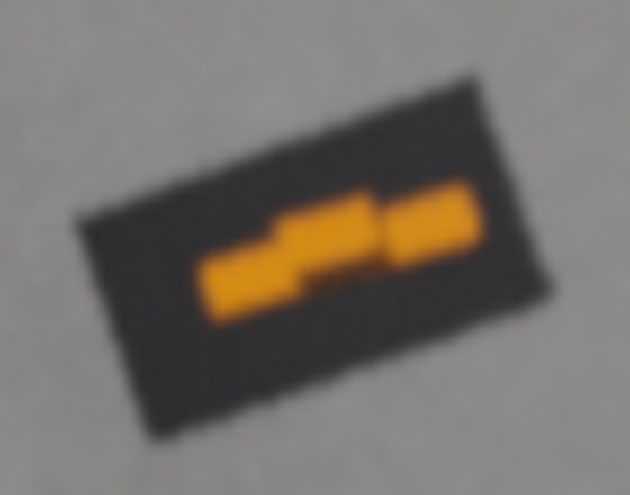

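Run:
```python
from h import *
np.set_printoptions(precision=4,suppress=True)
# bay: corresponding points side/top
S=lambda x,y:(250+(x+.5)/8-.5,140+(y+.5)/8-.5); T=lambda x,y:(295+(x+.5)/8-.5,185+(y+.5)/8-.5)
pairs={"hinge_L":((118,292),(122,104)),"hinge_R":((362,75),(520,98)),"flapfreeL":((400,382),(108,388)),"flapfreeR":((650,135),(565,385)),
"bayfrontL":((390,458),(103,412)),"bar":((602,268),(346,466))}
for k,(a,b) in pairs.items(): print(k,*tri(S(*a),T(*b)))
# depth
im=cv2.imread("pics/top0.png");P=cloud("top",np.load("top0.npy"))
reg=P[200:232,312:360].reshape(-1,3)
A=np.c_[reg[:,:2],np.ones(len(reg))];c=np.linalg.lstsq(A,reg[:,2],rcond=None)[0];print("flap plane",c,(reg[:,2]-A@c).std())
im=cv2.imread("pics/side0.png");Q=cloud("side",np.load("side0.npy"))
S2=lambda x,y:(205+(x+.5)/8-.5,225+(y+.5)/8-.5);T2=lambda x,y:(200+(x+.5)/9-.5,205+(y+.5)/9-.5)
# fin top corners
pr={"fin_nearL":((262,130),(272,228)),"fin_farL?":((300,60),(270,220)),
"finR_far":((355,75),(375,192)),"finR_near":((315,145),(382,255))}
for k,(a,b) in pr.items(): print(k,tri(S2(*a),T2(*b)))
print("mat side",onplane("side",[S2(*p) for p in((230,72),(482,130),(348,485),(75,418))],.003))
print("mat top",onplane("top",[T2(*p) for p in((78,218),(472,78),(552,295),(152,438))],.003))
```

```text
hinge_L [ 0.644  -0.0702  0.0552] 5.317788786482783e-06
hinge_R [ 0.6435 -0.212   0.0571] 4.534408567053397e-05
flapfreeL [ 0.5374 -0.0619  0.0785] 0.003898532083056758
flapfreeR [ 0.538  -0.2194  0.0755] 0.0005258812343457445
bayfrontL [ 0.5351 -0.0607  0.0494] 0.0009507684245125328
bar [ 0.5109 -0.1411  0.0835] 0.001469752735043043
flap plane [-1.4843  0.4241  1.0026] 0.07206962362798851
fin_nearL (array([0.5547, 0.1566, 0.0648]), np.float64(0.0024967213654872554))
fin_farL? (array([0.5496, 0.1521, 0.0928]), np.float64(0.0052495583675526425))
finR_far (array([0.559 , 0.1215, 0.0578]), np.float64(0.014018888699355646))
finR_near (array([0.5538, 0.1272, 0.0332]), np.float64(0.010756925611131141))
mat side [[0.6145 0.0972 0.003 ]
 [0.5406 0.0721 0.003 ]
 [0.4932 0.2021 0.003 ]
 [0.5673 0.2278 0.003 ]]
mat top [[0.5669 0.2267 0.003 ]
 [0.6111 0.0978 0.003 ]
 [0.5392 0.0722 0.003 ]
 [0.4947 0.2019 0.003 ]]
```

```bash
cat >> h.py <<'E'
from scipy.spatial.transform import Rotation as Rn
def cur():
    from bench import arm
    s=arm.get_state();q=s["tool_rot"];return s,np.array(s["position"]),Rn.from_quat([q[1],q[2],q[3],q[0]])
def down(jaw_yaw):
    "tool x down, jaw axis z horizontal at world yaw"
    x=np.array([0,0,-1.]);z=np.array([np.cos(jaw_yaw),np.sin(jaw_yaw),0]);y=np.cross(z,x)
    return Rn.from_matrix(np.c_[x,y,z])
def row(p,R=None,base=None):
    s,p0,R0=cur() if base is None else (None,)+base
    t=R0.inv().apply(np.asarray(p)-p0)/.3
    w=(R0.inv()*R).as_rotvec()/(2*np.pi) if R is not None else np.zeros(3)
    return np.round(np.r_[t,w],4)
def show():
    s,p,R=cur()
    print("t %.2f"%s["clock"],"p",np.round(p,4),"gap %.4f"%s["finger_gap"],"F",np.round(s["wrist_force"],2),"M",np.round(s["moment"],2),"ax",np.round(R.as_matrix().T[0],3),"jawyaw %.4f"%np.arctan2(R.as_matrix()[1,2],R.as_matrix()[0,2]),"q",np.round(s["qpos"],2))
E
python3 - <<'E'
from h import *
np.set_printoptions(precision=4,suppress=True)
show()
for y in(np.pi/2,-np.pi/2): print(y,row([.511,-.141,.17],down(y)))
print(row([.511,-.141,.0665],down(np.pi/2)),row([.511,-.141,.0665],down(-np.pi/2)))
E
```

```text
t 0.10 p [ 0.2636 -0.5661  0.2306] gap 0.0854 F [-0.31 -0.35 -0.25] M [-0.02 -0.03 -0.  ] ax [-0.001  0.001 -1.   ] jawyaw -1.1350 q [-1.15  0.42  1.63  0.    1.09 -0.02]
1.5707963267948966 [ 0.2035  1.3456 -0.9363 -0.4306 -0.0001 -0.0003]
-1.5707963267948966 [ 0.2035  1.3456 -0.9363  0.0694 -0.0002  0.    ]
[ 0.5485  1.3456 -0.9358 -0.4306 -0.0001 -0.0003] [ 0.5485  1.3456 -0.9358  0.0694 -0.0002  0.    ]
```

```bash
python3 -m handwheel '0.02 0.17 -0.12 0.02 0 0 1; 0.05 0.34 -0.24 0.04 0 0 1; 0.08 0.51 -0.36 0.0694 0 0 1; 0.1 0.68 -0.47 0.0694 0 0 1; 0.1 0.84 -0.58 0.0694 0 0 1; 0.1 0.99 -0.69 0.0694 0 0 1; 0.1 0.99 -0.69 0.0694 0 0 1'
python3 - <<'E'
from h import *
np.set_printoptions(precision=4,suppress=True)
show()
print(row([.511,-.141,.12],down(-np.pi/2)),row([.511,-.141,.0665],down(-np.pi/2)))
E
```

```text
clock: 0.98
position: [0.4467, -0.25, 0.2007]
tool_rot: [0.5, 0.499, 0.502, -0.499]
wrist_force: [-0.4, -0.5, 0.2]
finger_gap: 0.0855
t 0.97 p [ 0.4467 -0.25    0.2007] gap 0.0855 F [-0.42 -0.48  0.19] M [ 0.05  0.01 -0.02] ax [-0.001  0.002 -1.   ] jawyaw -1.5660 q [-0.53  0.3   1.9   0.    0.94  1.03]
[ 0.2694  0.2165 -0.3617  0.0008 -0.0003  0.0002] [ 0.4478  0.2166 -0.3613  0.0008 -0.0003  0.0002]
```

```bash
python3 -m handwheel '0.08 0.1 -0.17 0 0 0 1; 0.16 0.2165 -0.34 0 0 0 1; 0.2 0.2165 -0.3613 0.001 0 0 1; 0.24 0.2165 -0.3613 0.001 0 0 1; 0.24 0.2165 -0.3613 0.001 0 0 1'
python3 - <<'E'
from h import *
np.set_printoptions(precision=4,suppress=True)
from bench import get_image
show()
for n,(r0,r1,c0,c1) in(("side",(100,200,240,360)),("top",(170,265,280,400))):
    im,_=get_image(n); cv2.imwrite(f"pics/{n}1.png",im); cv2.imwrite(f"pics/c1_{n}.png",cv2.resize(im[r0:r1,c0:c1],None,fx=6,fy=6,interpolation=cv2.INTER_CUBIC))
print(row([.511,-.141,.0665],down(-np.pi/2)))
E
```

```text
clock: 1.6
position: [0.5097, -0.1422, 0.128]
tool_rot: [-0.498, -0.5, -0.501, 0.501]
wrist_force: [-0.2, -0.2, 0.5]
finger_gap: 0.0851
t 1.60 p [ 0.5097 -0.1422  0.128 ] gap 0.0851 F [-0.2  -0.23  0.55] M [0.01 0.04 0.02] ax [-0.003  0.002 -1.   ] jawyaw -1.5734 q [-0.3   0.43  1.91  0.    0.8   1.28]
[ 0.2087  0.0015 -0.0046 -0.0005 -0.0003  0.0001]
```

View pics/c1_side.png

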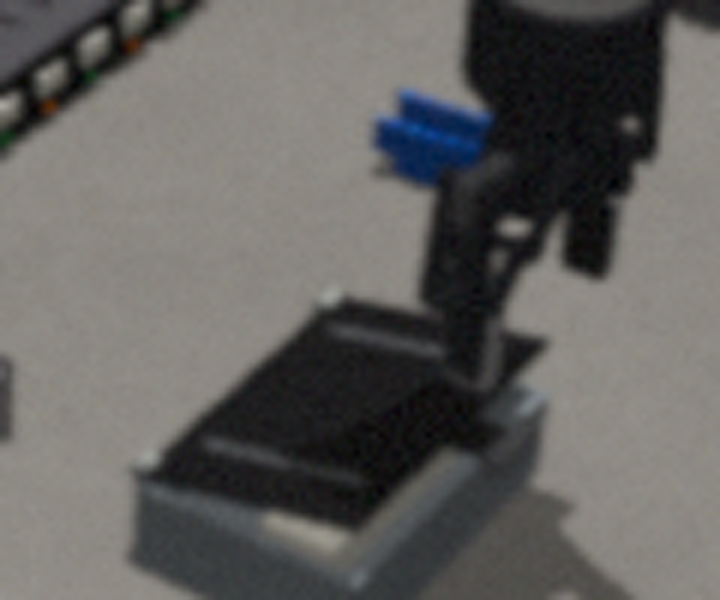

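View pics/c1_top.png

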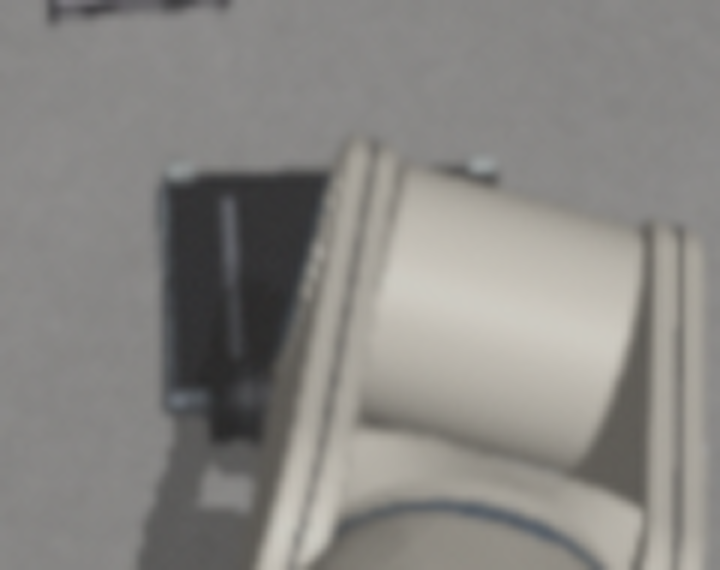

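```bash
python3 -m handwheel '0.1 0.002 -0.005 0 0 0 1; 0.2 0.002 -0.005 0 0 0 1; 0.208 0.002 -0.005 0 0 0 1; 0.208 0.002 -0.005 0 0 0 1'
python3 -c "
from h import *;show()"
```

```text
clock: 2.2
position: [0.5116, -0.1416, 0.0676]
tool_rot: [0.499, 0.501, 0.499, -0.501]
wrist_force: [0.2, 0.2, -0.9]
finger_gap: 0.0851
t 2.20 p [ 0.5116 -0.1416  0.0676] gap 0.0851 F [ 0.18  0.23 -0.88] M [-0.   -0.03 -0.  ] ax [ 0.     0.001 -1.   ] jawyaw -1.5749 q [-0.29  0.54  1.93  0.    0.67  1.28]
```

```bash
python3 -m handwheel '0 0 0 0 0 0 0; 0 0 0 0 0 0 -0.15; 0 0 0 0 0 0 -0.3; 0 0 0 0 0 0 -0.6; 0 0 0 0 0 0 -1; 0 0 0 0 0 0 -1'
python3 - <<'E'
from h import *
show()
from bench import get_image
im,_=get_image("side"); cv2.imwrite(f"pics/c2_side.png",cv2.resize(im[100:200,240:360],None,fx=6,fy=6,interpolation=cv2.INTER_CUBIC))
E
```

```text
clock: 2.95
position: [0.5117, -0.1416, 0.0676]
tool_rot: [0.499, 0.501, 0.499, -0.501]
wrist_force: [0.6, -0.4, 1.6]
finger_gap: 0.0321
t 2.95 p [ 0.5117 -0.1416  0.0676] gap 0.0321 F [ 0.61 -0.4   1.61] M [-0.11 -0.01 -0.04] ax [ 0.     0.001 -1.   ] jawyaw -1.5749 q [-0.29  0.54  1.93  0.    0.67  1.28]
```

View pics/c2_side.png

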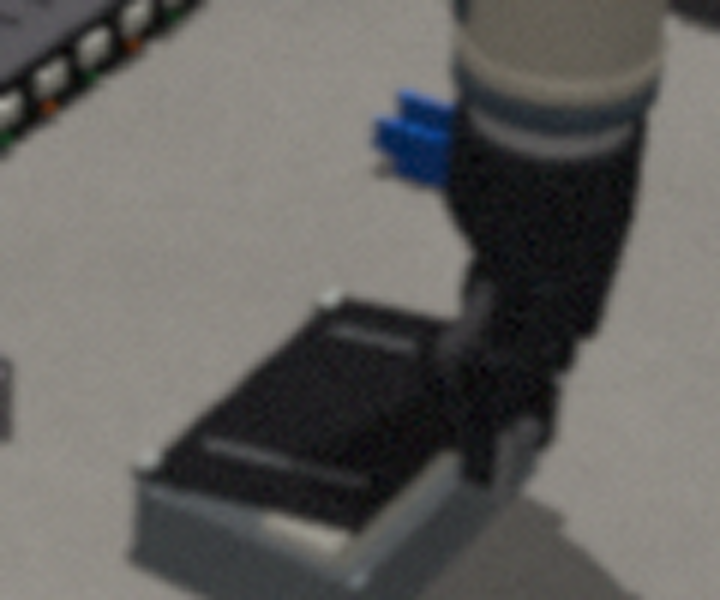

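Run:
```python
import numpy as np
p=lambda a:np.array([-.137*np.cos(a)+.003*np.sin(a),.137*np.sin(a)+.003*np.cos(a)])
for a in np.r_[np.arange(.3,1.81,.1)]:
    d=(p(a)-p(.247))/.3; print("%.2f"%a, "x %.3f y %.3f"%(-d[1],d[0]))
```

```text
0.30 x -0.023 y 0.007
0.40 x -0.066 y 0.024
0.50 x -0.106 y 0.044
0.60 x -0.145 y 0.069
0.70 x -0.180 y 0.098
0.80 x -0.213 y 0.129
0.90 x -0.243 y 0.164
1.00 x -0.268 y 0.202
1.10 x -0.290 y 0.242
1.20 x -0.308 y 0.284
1.30 x -0.321 y 0.328
1.40 x -0.330 y 0.373
1.50 x -0.335 y 0.418
1.60 x -0.335 y 0.464
1.70 x -0.330 y 0.509
1.80 x -0.321 y 0.554
```

```bash
python3 -m handwheel '-0.023 0.007 0 0 0 0 -1; -0.066 0.024 0 0 0 0 -1; -0.106 0.044 0 0 0 0 -1; -0.145 0.069 0 0 0 0 -1;-0.18 0.098 0 0 0 0 -1;-0.213 0.129 0 0 0 0 -1;-0.213 0.129 0 0 0 0 -1'
python3 - <<'E'
from h import *
show()
from bench import get_image
im,_=get_image("side"); cv2.imwrite(f"pics/c3_side.png",cv2.resize(im[100:200,240:360],None,fx=6,fy=6,interpolation=cv2.INTER_CUBIC))
E
```

```text
clock: 3.88
position: [0.5514, -0.1416, 0.1325]
tool_rot: [0.499, 0.502, 0.499, -0.5]
wrist_force: [-0.5, 2.9, -0.6]
finger_gap: 0.0316
t 3.88 p [ 0.5514 -0.1416  0.1325] gap 0.0316 F [-0.51  2.94 -0.57] M [ 0.49  0.39 -0.19] ax [ 0.002  0.002 -1.   ] jawyaw -1.5752 q [-0.27  0.47  1.82  0.    0.84  1.3 ]
```

View pics/c3_side.png

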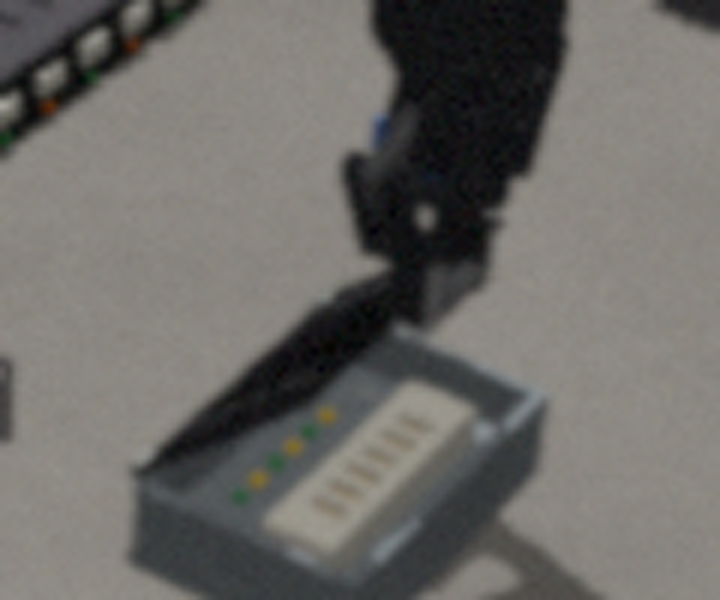

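```bash
python3 -m handwheel '-0.03 0.035 0 0 0 0 -1; -0.055 0.073 0 0 0 0 -1; -0.077 0.113 0 0 0 0 -1; -0.095 0.155 0 0 0 0 -1;-0.108 0.199 0 0 0 0 -1;-0.117 0.244 0 0 0 0 -1;-0.122 0.289 0 0 0 0 -1; -0.122 0.335 0 0 0 0 -1; -0.117 0.38 0 0 0 0 -1; -0.112 0.402 0 0 0 0 -1; -0.112 0.402 0 0 0 0 -1'
python3 - <<'E'
from h import *
show()
from bench import get_image
im,_=get_image("side"); cv2.imwrite(f"pics/c4_side.png",cv2.resize(im[80:200,240:360],None,fx=5,fy=5,interpolation=cv2.INTER_CUBIC))
E
```

```text
clock: 5.3
position: [0.6745, -0.1412, 0.1679]
tool_rot: [0.5, 0.503, 0.498, -0.499]
wrist_force: [-0.2, 6.8, 4.5]
finger_gap: 0.0297
t 5.30 p [ 0.6745 -0.1412  0.1679] gap 0.0297 F [-0.22  6.82  4.5 ] M [1.28 0.13 0.1 ] ax [ 0.006  0.002 -1.   ] jawyaw -1.5747 q [-0.23  0.58  1.52  0.    1.03  1.35]
```

View pics/c4_side.png

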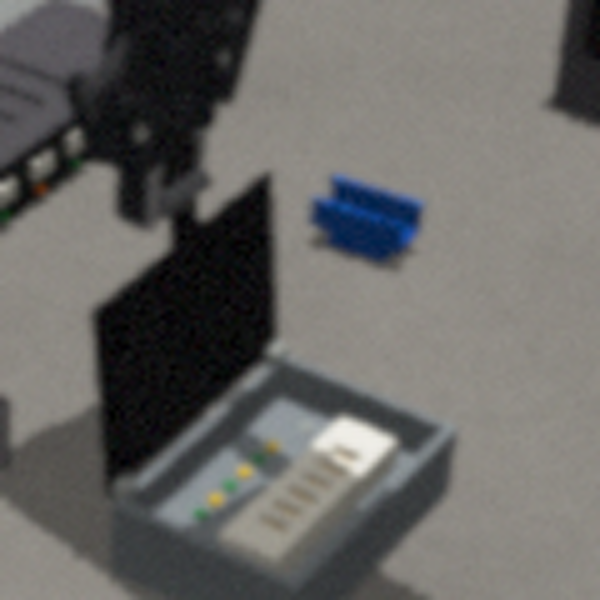

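```bash
python3 -m handwheel '0 0 0 0 0 0 0.2; 0 0 0 0 0 0 0.4; 0 0 0 0 0 0 0.5; 0 0 0 0 0 0 0.5;-0.1 0 0 0 0 0 0.5;-0.2 0 0 0 0 0 0.5;-0.25 0 0 0 0 0 0.5;-0.25 -0.1 -0.15 0 0 0 0.5;-0.25 -0.2 -0.3 0 0 0 0.5; -0.25 -0.3 -0.45 0 0 0 0.5; -0.25 -0.35 -0.6 0 0 0 0.5;-0.25 -0.4 -0.75 0 0 0 1'
python3 - <<'E'
from h import *
show()
from bench import get_image
for n in("side","top"):
    im,d=get_image(n); cv2.imwrite(f"pics/{n}5.png",im); np.save(f"{n}5.npy",d)
    if n=="side": cv2.imwrite(f"pics/c5_side.png",cv2.resize(im[90:210,240:360],None,fx=5,fy=5,interpolation=cv2.INTER_CUBIC))
    else: cv2.imwrite(f"pics/c5_top.png",cv2.resize(im[150:260,290:390],None,fx=5,fy=5,interpolation=cv2.INTER_CUBIC))
E
```

```text
clock: 6.85
position: [0.5537, 0.0852, 0.2424]
tool_rot: [0.5, 0.503, 0.498, -0.499]
wrist_force: [1.0, 0.6, 0.9]
finger_gap: 0.0799
t 6.85 p [0.5537 0.0852 0.2424] gap 0.0799 F [0.99 0.56 0.9 ] M [-0.01 -0.05 -0.01] ax [ 0.006  0.002 -1.   ] jawyaw -1.5750 q [0.13 0.31 1.77 0.   1.05 1.7 ]
```

View pics/c5_side.png

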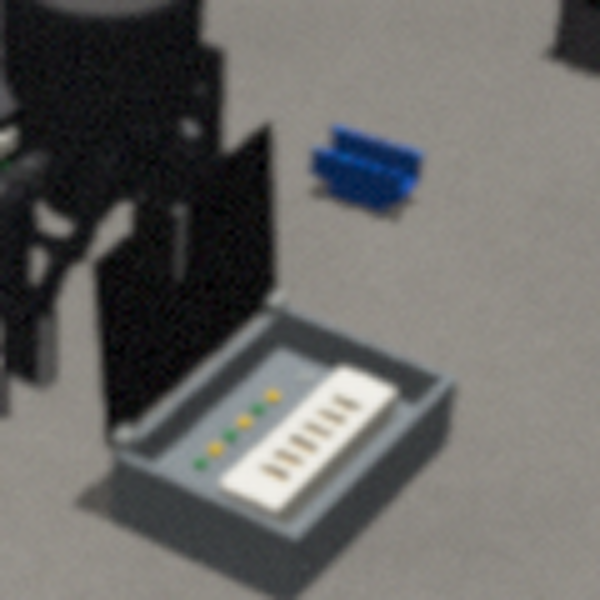

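View pics/c5_top.png

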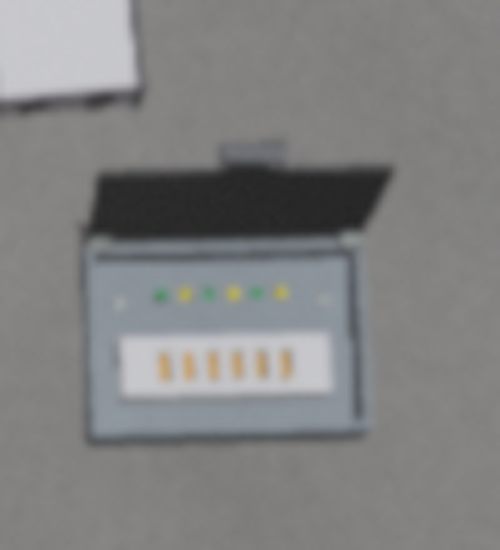

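Run:
```python
from h import *
np.set_printoptions(precision=4,suppress=True)
C={}
for n,(r0,r1,c0,c1),k in(("top",(214,232,312,360),16),("side",(160,195,280,325),14)):
    im=cv2.imread(f"pics/{n}5.png")[r0:r1,c0:c1]
    b=cv2.resize(im,None,fx=k,fy=k,interpolation=cv2.INTER_CUBIC)
    hsv=cv2.cvtColor(b,cv2.COLOR_BGR2HSV)
    white=cv2.inRange(hsv,(0,0,175 if n=="side" else 170),(180,60,255))
    cn=max(cv2.findContours(white,0,2)[0],key=cv2.contourArea)
    rect=cv2.minAreaRect(cn)
    hull=cv2.convexHull(cn);ms=np.zeros(white.shape,np.uint8);cv2.drawContours(ms,[hull],-1,255,-1)
    ms=cv2.erode(ms,np.ones((2*k//2+1,)*2))
    m=cv2.inRange(hsv,(5,60,0),(30,255,255))&ms
    N,l,st,ce=cv2.connectedComponentsWithStats(m)
    ce=ce[[i for i in range(1,N) if st[i,4]>k*k*1.5]]; print(n,[s[4]/k/k for s in st[1:]])
    tp=lambda q:(np.asarray(q)+.5)/k-.5+np.array([c0,r0])
    P=onplane(n,tp(ce),.040);P=P[np.argsort(P[:,1])]
    print(P,"mean",P.mean(0),"pitch",np.diff(P[:,1]))
    f=np.polyfit(P[:,1],P[:,0],1);print("yaw",-np.arctan(f[0]))
    ep=cv2.approxPolyDP(hull,0.03*cv2.arcLength(hull,True),True).reshape(-1,2)
    print("strip corners",onplane(n,tp(ep),.040),"mean",onplane(n,tp(ep),.040).mean(0))
    C[n]=tp(ce)[np.argsort(onplane(n,tp(ce),.04)[:,1])]
    cv2.drawContours(b,[ep],-1,(0,0,255),1)
    for c in ce: cv2.circle(b,tuple(int(v) for v in c),3,(255,0,0),-1)
    cv2.imwrite(f"pics/seg_{n}.png",b)
if len(C["top"])==len(C["side"]):
    T=np.array([tri(a,b)[0] for a,b in zip(C["side"],C["top"])]);print("tri",T,T.mean(0))
```

```text
top [np.float64(5.8125), np.float64(6.265625), np.float64(5.7265625), np.float64(5.2265625), np.float64(7.0859375), np.float64(7.46875)]
[[ 0.5732 -0.1747  0.04  ]
 [ 0.5732 -0.1607  0.04  ]
 [ 0.5733 -0.1468  0.04  ]
 [ 0.573  -0.1329  0.04  ]
 [ 0.5728 -0.119   0.04  ]
 [ 0.5727 -0.1051  0.04  ]] mean [ 0.573  -0.1399  0.04  ] pitch [0.014  0.0138 0.0139 0.014  0.0139]
yaw 0.008640576282960149
strip corners [[ 0.5879 -0.2015  0.04  ]
 [ 0.5567 -0.1983  0.04  ]
 [ 0.562  -0.0796  0.04  ]
 [ 0.5919 -0.0837  0.04  ]] mean [ 0.5746 -0.1408  0.04  ]
side []Traceback (most recent call last):
  File "<stdin>", line 17, in <module>
  File "h.py", line 8, in onplane
    o,s,R=ray(n,uv);d=np.c_[s,np.ones(len(s))]@R.T
          ~~~^^^^^^
  File "h.py", line 5, in ray
    s=cv2.undistortPoints(np.float64(uv).reshape(-1,1,2),K,np.array([c["k1"],0,0,0,0.])).reshape(-1,2)
      ~~~~~~~~~~~~~~~~~~~^^^^^^^^^^^^^^^^^^^^^^^^^^^^^^^^^^^^^^^^^^^^^^^^^^^^^^^^^^^^^^^
cv2.error: OpenCV(4.12.0) /io/opencv/modules/calib3d/src/undistort.dispatch.cpp:347: error: (-215:Assertion failed) CV_IS_MAT(_src) && CV_IS_MAT(_dst) && (_src->rows == 1 || _src->cols == 1) && (_dst->rows == 1 || _dst->cols == 1) && _src->cols + _src->rows - 1 == _dst->rows + _dst->cols - 1 && (CV_MAT_TYPE(_src->type) == CV_32FC2 || CV_MAT_TYPE(_src->type) == CV_64FC2) && (CV_MAT_TYPE(_dst->type) == CV_32FC2 || CV_MAT_TYPE(_dst->type) == CV_64FC2) in function 'cvUndistortPointsInternal'
```

View pics/seg_top.png

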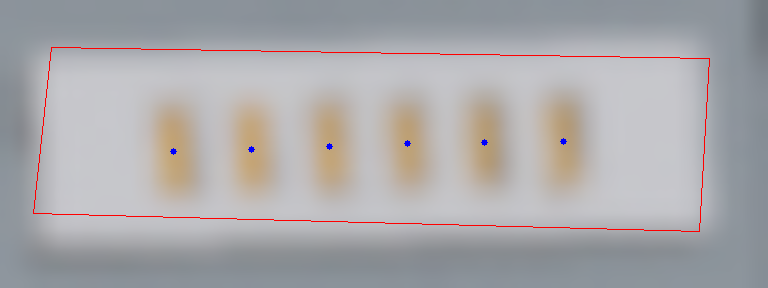

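Run:
```python
from h import *
np.set_printoptions(precision=4,suppress=True)
n,(r0,r1,c0,c1),k="side",(160,195,280,325),14
im=cv2.imread(f"pics/{n}5.png")[r0:r1,c0:c1]
b=cv2.resize(im,None,fx=k,fy=k,interpolation=cv2.INTER_CUBIC)
hsv=cv2.cvtColor(b,cv2.COLOR_BGR2HSV)
white=cv2.inRange(hsv,(0,0,185),(180,70,255));white=cv2.morphologyEx(white,cv2.MORPH_OPEN,np.ones((9,9)))
cn=max(cv2.findContours(white,0,2)[0],key=cv2.contourArea)
hull=cv2.convexHull(cn);ms=np.zeros(white.shape,np.uint8);cv2.drawContours(ms,[hull],-1,255,-1);ms=cv2.erode(ms,np.ones((15,15)))
m=cv2.inRange(hsv,(0,0,0),(180,255,190))&ms
N,l,st,ce=cv2.connectedComponentsWithStats(m);print([s[4]/k/k for s in st[1:]])
ce=ce[[i for i in range(1,N) if st[i,4]>k*k*1.]]
tp=lambda q:(np.asarray(q)+.5)/k-.5+np.array([c0,r0])
for c in ce: cv2.circle(b,tuple(int(v) for v in c),3,(255,0,0),-1)
cv2.drawContours(b,[hull],-1,(0,0,255),1);cv2.imwrite("pics/seg_side.png",b)
if len(ce):
    P=onplane(n,tp(ce),.040);P=P[np.argsort(P[:,1])];print(P,P.mean(0))
    f=np.polyfit(P[:,1],P[:,0],1);print("yaw",-np.arctan(f[0]))
```

```text
[np.float64(4.948979591836735), np.float64(3.6326530612244894), np.float64(3.066326530612245), np.float64(6.301020408163265), np.float64(3.8010204081632653), np.float64(5.081632653061225)]
[[ 0.575  -0.1757  0.04  ]
 [ 0.5745 -0.1619  0.04  ]
 [ 0.5765 -0.1478  0.04  ]
 [ 0.5764 -0.1343  0.04  ]
 [ 0.5767 -0.1202  0.04  ]
 [ 0.5745 -0.1066  0.04  ]] [ 0.5756 -0.1411  0.04  ]
yaw -0.008104294509981461
```

View pics/seg_side.png

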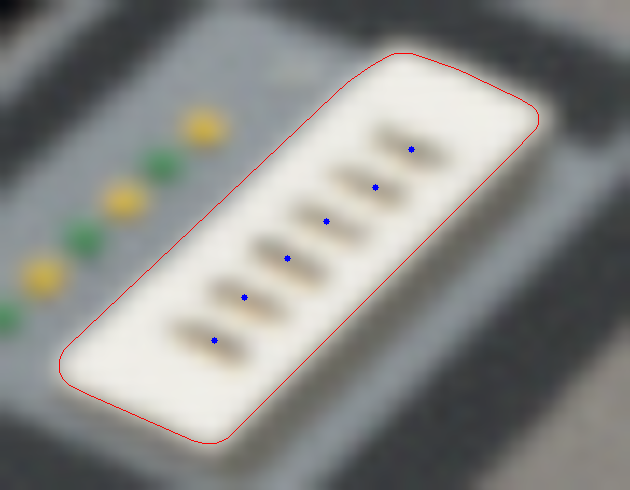

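Run:
```python
from h import *
np.set_printoptions(precision=4,suppress=True)
S2=lambda x,y:(205+(x+.5)/8-.5,225+(y+.5)/8-.5);T2=lambda x,y:(200+(x+.5)/9-.5,205+(y+.5)/9-.5)
e=onplane("top",[T2(207,292),T2(477,213)],.027);print("bar ends top",e,e.mean(0),np.linalg.norm(e[0]-e[1]))
d=e[0]-e[1];print("yaw",np.arctan2(-d[0],d[1]))
f=onplane("top",[T2(*p) for p in((270,220),(372,192),(380,243),(285,270))],.061);print("fin top",f,f.mean(0))
e=onplane("side",[S2(245,290),S2(375,85)],.027);print("bar ends side",e,e.mean(0),np.linalg.norm(e[0]-e[1]))
d=e[0]-e[1];print("yaw",np.arctan2(-d[0],d[1]))
f=onplane("side",[S2(*p) for p in((305,60),(358,78),(316,145),(262,128))],.061);print("fin side",f,f.mean(0))
print(tri(S2(310,103),T2(327,231)),"fin top centre")
# top pass with current picture, mask+depth
from bench import get_image
im=cv2.imread("pics/side5.png");cv2.imwrite("pics/c5s_comb.png",cv2.resize(im[200:300,180:300],None,fx=6,fy=6,interpolation=cv2.INTER_CUBIC))
```

```text
bar ends top [[0.5388 0.1811 0.027 ]
 [0.5629 0.0948 0.027 ]] [0.5509 0.138  0.027 ] 0.08957818145835221
yaw 0.2717566887626921
fin top [[0.5567 0.1571 0.061 ]
 [0.565  0.1253 0.061 ]
 [0.5489 0.1228 0.061 ]
 [0.5409 0.1524 0.061 ]] [0.5529 0.1394 0.061 ]
bar ends side [[0.5451 0.1796 0.027 ]
 [0.563  0.0949 0.027 ]] [0.5541 0.1372 0.027 ] 0.08653656576699839
yaw 0.2075726028060761
fin side [[0.5649 0.1256 0.061 ]
 [0.5489 0.1224 0.061 ]
 [0.5429 0.1498 0.061 ]
 [0.5586 0.1535 0.061 ]] [0.5538 0.1378 0.061 ]
(array([0.5528, 0.1392, 0.0625]), np.float64(0.00022234607684217675)) fin top centre
```

View pics/c5s_comb.png

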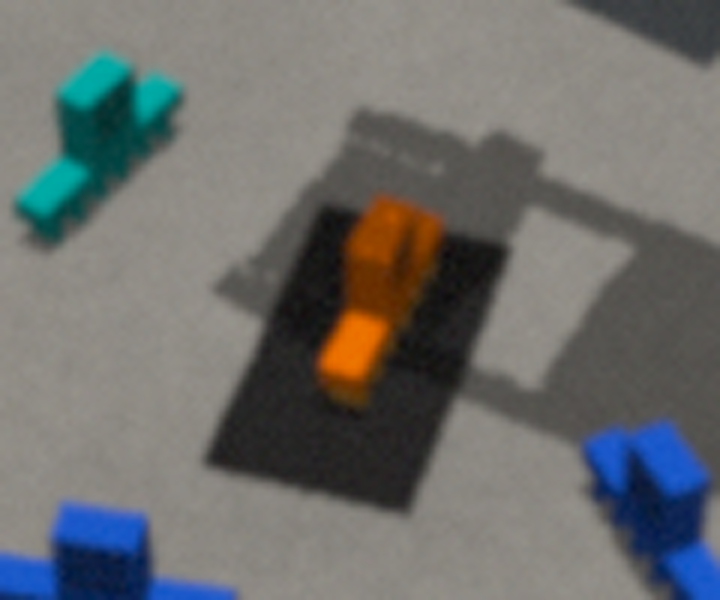

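Run:
```python
from h import *
np.set_printoptions(precision=4,suppress=True)
print(row([.5525,.138,.15],down(.245)))
print(row([.5525,.138,.12],down(.245)))
```

```text
[ 0.3081 -0.0027 -0.1679 -0.289   0.0003 -0.001 ]
[ 0.4081 -0.0032 -0.1676 -0.289   0.0003 -0.001 ]
```

```bash
python3 -m handwheel '0.03 0 -0.03 -0.028 0 0 0.8; 0.08 0 -0.08 -0.056 0 0 0.5; 0.12 0 -0.12 -0.085 0 0 0.4; 0.16 0 -0.16 -0.113 0 0 0.3; 0.2 -0.003 -0.1676 -0.142 0 0 0.3; 0.24 -0.003 -0.1676 -0.17 0 -0.001 0.3; 0.28 -0.003 -0.1676 -0.199 0 -0.001 0.3;0.32 -0.003 -0.1676 -0.227 0 -0.001 0.3; 0.36 -0.003 -0.1676 -0.256 0 -0.001 0.3; 0.4 -0.003 -0.1676 -0.289 0 -0.001 0.3; 0.408 -0.003 -0.1676 -0.289 0 -0.001 0.3; 0.408 -0.003 -0.1676 -0.289 0 -0.001 0.3'
python3 - <<'E'
from h import *
np.set_printoptions(precision=4,suppress=True)
show()
from bench import get_image
im,_=get_image("side"); cv2.imwrite(f"pics/c6_side.png",cv2.resize(im[180:300,180:320],None,fx=5,fy=5,interpolation=cv2.INTER_CUBIC))
print(row([.5525,.138,.032],down(.245)))
E
```

```text
clock: 8.45
position: [0.5526, 0.1377, 0.1199]
tool_rot: [0.702, -0.086, 0.702, 0.085]
wrist_force: [-0.4, -0.0, -0.0]
finger_gap: 0.0554
t 8.45 p [0.5526 0.1377 0.1199] gap 0.0554 F [-0.37 -0.02 -0.03] M [ 0.05  0.   -0.01] ax [ 0.001 -0.001 -1.   ] jawyaw 0.2413 q [ 0.22  0.49  1.83 -0.    0.82 -0.02]
[ 0.294   0.0013 -0.0012 -0.0005  0.0002  0.0002]
```

View pics/c6_side.png

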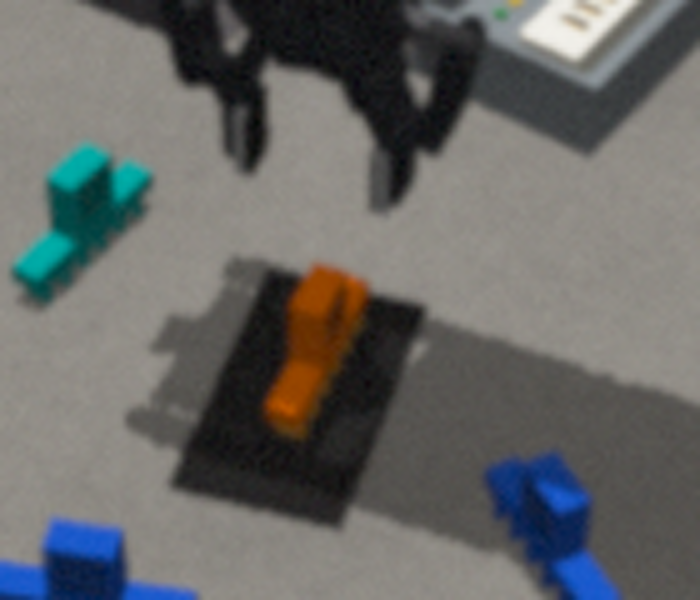

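```bash
python3 -m handwheel '0.1 0 0 0 0 0 0.3; 0.2 0.001 -0.001 0 0 0 0.3; 0.27 0.001 -0.001 0 0 0 0.3; 0.293 0.001 -0.001 0 0 0 0.3; 0.293 0.001 -0.001 0 0 0 0; 0.293 0.001 -0.001 0 0 0 -0.3; 0.293 0.001 -0.001 0 0 0 -0.5; 0.293 0.001 -0.001 0 0 0 -0.6;0.293 0.001 -0.001 0 0 0 -1;0.293 0.001 -0.001 0 0 0 -1'
python3 - <<'E'
from h import *
np.set_printoptions(precision=4,suppress=True)
show()
from bench import get_image
im,_=get_image("side"); cv2.imwrite(f"pics/c7_side.png",cv2.resize(im[180:300,180:320],None,fx=5,fy=5,interpolation=cv2.INTER_CUBIC))
E
```

```text
clock: 9.75
position: [0.5529, 0.138, 0.0329]
tool_rot: [0.703, -0.086, 0.701, 0.085]
wrist_force: [-1.3, 0.7, 5.8]
finger_gap: 0.0149
t 9.75 p [0.5529 0.138  0.0329] gap 0.0149 F [-1.26  0.67  5.75] M [-0.02  0.25  0.09] ax [ 0.002 -0.001 -1.   ] jawyaw 0.2416 q [ 0.22  0.64  1.85 -0.    0.65 -0.02]
```

View pics/c7_side.png

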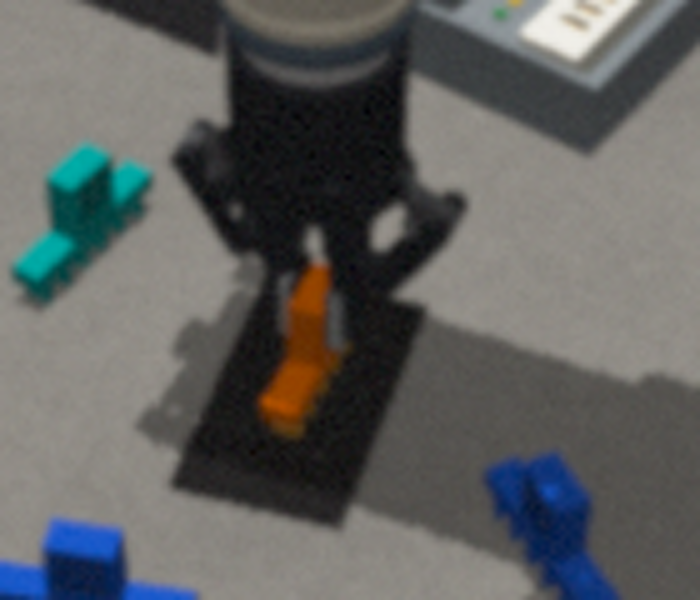

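Run:
```python
from h import *
np.set_printoptions(precision=4,suppress=True)
print(row([.5743,-.1405,.14],down(.005)))
```

```text
[-0.3556 -0.9189 -0.1524  0.0377  0.0004  0.0002]
```

```bash
python3 -m handwheel '-0.06 0 0 0 0 0 -1; -0.16 0 0 0 0 0 -1; -0.28 -0.03 0 0 0 0 -1; -0.34 -0.15 -0.02 0 0 0 -1; -0.355 -0.3 -0.04 0.005 0 0 -1;-0.355 -0.45 -0.07 0.015 0 0 -1;-0.355 -0.6 -0.1 0.025 0 0 -1;-0.355 -0.75 -0.13 0.0377 0 0 -1;-0.355 -0.87 -0.1524 0.0377 0 0 -1;-0.355 -0.919 -0.1524 0.0377 0 0 -1;-0.355 -0.919 -0.1524 0.0377 0 0 -1'
python3 - <<'E'
from h import *
np.set_printoptions(precision=4,suppress=True)
show()
from bench import get_image
for n in("side","top"):
    im,d=get_image(n); cv2.imwrite(f"pics/{n}8.png",im)
    r=(100,210,240,360) if n=="side" else (150,260,290,390)
    cv2.imwrite(f"pics/c8_{n}.png",cv2.resize(im[r[0]:r[1],r[2]:r[3]],None,fx=5,fy=5,interpolation=cv2.INTER_CUBIC))
E
```

```text
clock: 11.18
position: [0.5745, -0.1409, 0.1403]
tool_rot: [0.708, -0.002, 0.706, 0.001]
wrist_force: [-0.6, 0.7, -0.4]
finger_gap: 0.0147
t 11.18 p [ 0.5745 -0.1409  0.1403] gap 0.0147 F [-0.61  0.7  -0.41] M [ 0.01 -0.01  0.02] ax [ 0.003 -0.001 -1.   ] jawyaw 0.0034 q [-0.26  0.49  1.77 -0.    0.88 -0.26]
```

View pics/c8_side.png

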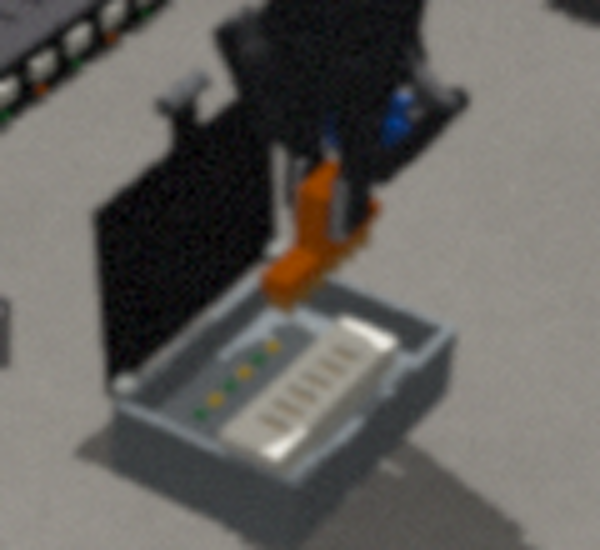

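View pics/c8_top.png

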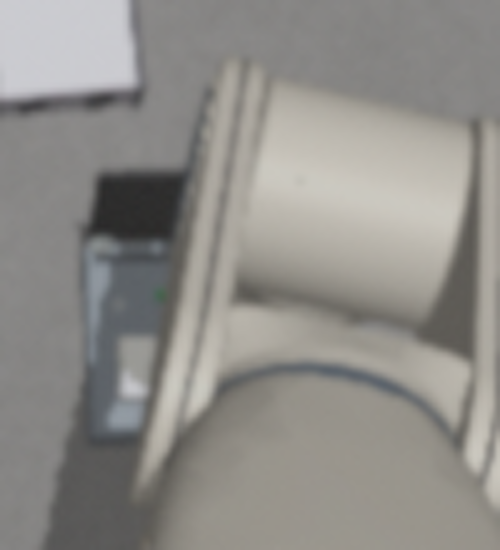

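Run:
```python
from h import *
np.set_printoptions(precision=2,suppress=True)
im=cv2.imread("pics/side8.png");k=12;r0,r1,c0,c1=125,168,285,325
b=cv2.resize(im[r0:r1,c0:c1],None,fx=k,fy=k,interpolation=cv2.INTER_CUBIC)
s,p,R=cur()
o=np.array([p[0],p[1],p[2]-.0299]); Rz=Rn.from_euler("z",.0034)
pts=np.array([[x,y,z] for (x,y,z) in [(-8,44,24),(8,44,24),(-8,44,14),(8,44,14),(-8,15,58),(8,15,58),(-8,15,24),(-8,-44,24),(-8,-15,58),(8,-15,58)]])/1000
uv=proj("side",Rz.apply(pts)+o)
print(uv)
for u in uv:
    q=((u-np.array([c0,r0])+.5)*k-.5).astype(int);cv2.circle(b,tuple(int(v) for v in q),3,(0,255,0),1)
cv2.imwrite("pics/c8z.png",b)
```

```text
[[297.76 157.57]
 [292.15 155.15]
 [297.5  160.88]
 [291.91 158.46]
 [305.15 140.34]
 [299.48 138.01]
 [304.12 151.79]
 [316.5  140.55]
 [311.62 134.62]
 [306.01 132.35]]
```

View pics/c8z.png

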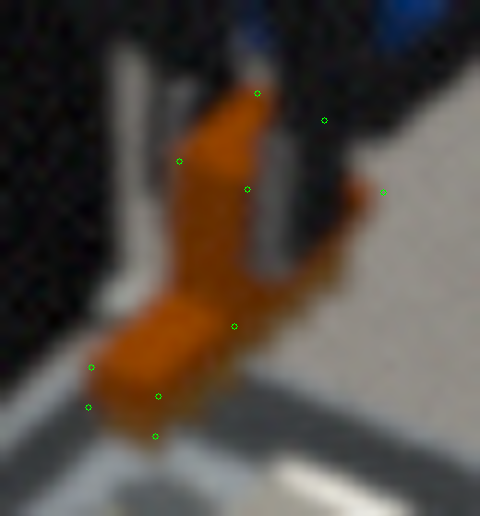

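```bash
python3 - <<'E'
from h import *
np.set_printoptions(precision=4,suppress=True)
print(row([.5745,-.1415,.075],down(.005)))
E
python3 -m handwheel '0.08 0 0 0 0 0 -1; 0.16 -0.002 0 0 0 0 -1; 0.21 -0.002 0 0 0 0 -1;0.217 -0.002 0 0 0 0 -1;0.217 -0.002 0 0 0 0 -1'
python3 - <<'E'
from h import *
np.set_printoptions(precision=4,suppress=True)
show()
print(row([.5745,-.1415,.069],down(.005)))
E
```

```text
[ 0.2164 -0.0065  0.0008  0.      0.0003  0.0001]
clock: 11.9
position: [0.5746, -0.1399, 0.0752]
tool_rot: [0.708, -0.002, 0.706, 0.002]
wrist_force: [1.0, -0.5, -1.3]
finger_gap: 0.0148
t 11.90 p [ 0.5746 -0.1399  0.0752] gap 0.0148 F [ 0.96 -0.48 -1.34] M [0.02 0.04 0.06] ax [ 0.002 -0.001 -1.   ] jawyaw 0.0056 q [-0.26  0.59  1.79 -0.    0.76 -0.26]
[ 0.0207 -0.0054 -0.0005  0.0001  0.0004  0.0001]
```

```bash
python3 -m handwheel '0.006 -0.003 0 0 0 0 -1; 0.01 -0.003 0 0 0 0 -1; 0.014 -0.003 0 0 0 0 -1;0.014 -0.003 0 0 0 0 -1'
python3 -c "
from h import *;show()"
python3 -m handwheel '0.004 0 0 0 0 0 -1; 0.007 0 0 0 0 0 -1; 0.007 0 0 0 0 0 -1'
python3 -c "
from h import *;show()"
```

```text
clock: 12.4
position: [0.5746, -0.1409, 0.071]
tool_rot: [0.708, -0.002, 0.706, 0.002]
wrist_force: [1.4, 0.8, -0.6]
finger_gap: 0.0154
t 12.40 p [ 0.5746 -0.1409  0.071 ] gap 0.0154 F [ 1.37  0.77 -0.57] M [-0.01  0.02  0.06] ax [ 0.002 -0.001 -1.   ] jawyaw 0.0055 q [-0.26  0.59  1.79 -0.    0.75 -0.27]
clock: 12.78
position: [0.5745, -0.1408, 0.0688]
tool_rot: [0.708, -0.002, 0.706, 0.002]
wrist_force: [0.1, -0.6, -2.3]
finger_gap: 0.0148
t 12.78 p [ 0.5745 -0.1408  0.0688] gap 0.0148 F [ 0.07 -0.63 -2.26] M [-0.03  0.01 -0.04] ax [ 0.002 -0.001 -1.   ] jawyaw 0.0056 q [-0.26  0.6   1.79 -0.    0.75 -0.27]
```

```bash
python3 -m handwheel '0.004 0 0 0 0 0 -1; 0.004 0 0 0 0 0 -1'
python3 -c "
from h import *;show()"
python3 -m handwheel '0.004 0 0 0 0 0 -1; 0.004 0 0 0 0 0 -1'
python3 -c "
from h import *;show()"
```

```text
clock: 13.02
position: [0.5744, -0.1408, 0.0675]
tool_rot: [0.708, -0.002, 0.706, 0.002]
wrist_force: [0.1, -0.1, -1.6]
finger_gap: 0.0151
t 13.03 p [ 0.5744 -0.1408  0.0675] gap 0.0151 F [ 0.1  -0.13 -1.61] M [ 0.01  0.01 -0.01] ax [ 0.002 -0.001 -1.   ] jawyaw 0.0056 q [-0.26  0.6   1.79 -0.    0.74 -0.27]
clock: 13.28
position: [0.5744, -0.1408, 0.0661]
tool_rot: [0.708, -0.002, 0.706, 0.002]
wrist_force: [0.2, -0.2, -1.4]
finger_gap: 0.015
t 13.28 p [ 0.5744 -0.1408  0.0661] gap 0.0150 F [ 0.19 -0.23 -1.42] M [-0.01 -0.02  0.  ] ax [ 0.002 -0.001 -1.   ] jawyaw 0.0056 q [-0.26  0.6   1.79 -0.    0.74 -0.27]
```

```bash
python3 -m handwheel '0.004 0 0 0 0 0 -1; 0.004 0 0 0 0 0 -1'
python3 -c "
from h import *;show()"
python3 -m handwheel '0.004 0 0 0 0 0 -1; 0.004 0 0 0 0 0 -1'
python3 - <<'E'
from h import *
show()
from bench import get_image
im,_=get_image("side"); cv2.imwrite(f"pics/c9_side.png",cv2.resize(im[110:210,240:350],None,fx=6,fy=6,interpolation=cv2.INTER_CUBIC))
E
```

```text
clock: 13.52
position: [0.5744, -0.1408, 0.065]
tool_rot: [0.708, -0.002, 0.706, 0.002]
wrist_force: [-0.3, 0.2, -0.5]
finger_gap: 0.0151
t 13.53 p [ 0.5744 -0.1408  0.065 ] gap 0.0151 F [-0.33  0.23 -0.45] M [ 0.05 -0.03  0.02] ax [ 0.002 -0.001 -1.   ] jawyaw 0.0055 q [-0.26  0.6   1.79 -0.    0.74 -0.27]
clock: 13.78
position: [0.5745, -0.1408, 0.0641]
tool_rot: [0.708, -0.002, 0.706, 0.002]
wrist_force: [-0.7, 0.1, 4.2]
finger_gap: 0.0149
t 13.78 p [ 0.5745 -0.1408  0.0641] gap 0.0149 F [-0.65  0.13  4.21] M [ 0.03  0.3  -0.05] ax [ 0.002 -0.001 -1.   ] jawyaw 0.0056 q [-0.26  0.61  1.79 -0.    0.74 -0.27]
```

View pics/c9_side.png

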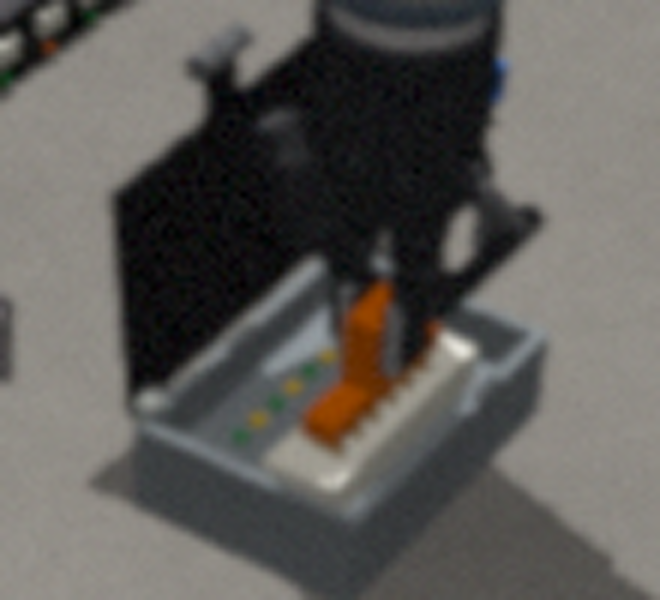

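```bash
python3 -m handwheel '0.003 0 0 0 0 0 -1; 0.006 0 0 0 0 0 -1; 0.006 0 0 0 0 0 -1'
python3 -c "
from h import *;show()"
python3 -m handwheel '0.004 0 0 0 0 0 -1; 0.008 0 0 0 0 0 -1; 0.008 0 0 0 0 0 -1'
python3 -c "
from h import *;show()"
```

```text
clock: 14.2
position: [0.5744, -0.1408, 0.0626]
tool_rot: [0.708, -0.002, 0.706, 0.002]
wrist_force: [-1.8, 0.6, 4.9]
finger_gap: 0.0152
t 14.20 p [ 0.5744 -0.1408  0.0626] gap 0.0152 F [-1.78  0.64  4.92] M [0.04 0.4  0.05] ax [ 0.002 -0.001 -1.   ] jawyaw 0.0056 q [-0.26  0.61  1.8  -0.    0.74 -0.27]
clock: 14.58
position: [0.5744, -0.1408, 0.0604]
tool_rot: [0.708, -0.002, 0.706, 0.002]
wrist_force: [-1.5, 0.8, 4.2]
finger_gap: 0.0149
t 14.57 p [ 0.5744 -0.1408  0.0604] gap 0.0149 F [-1.53  0.78  4.22] M [ 0.08  0.37 -0.05] ax [ 0.002 -0.001 -1.   ] jawyaw 0.0056 q [-0.26  0.61  1.8  -0.    0.73 -0.27]
```

Steady bed resistance; continuing.

```bash
python3 -m handwheel '0.004 0 0 0 0 0 -1; 0.008 0 0 0 0 0 -1; 0.008 0 0 0 0 0 -1'
python3 -c "
from h import *;show()"
python3 -m handwheel '0.004 0 0 0 0 0 -1; 0.006 0 0 0 0 0 -1; 0.006 0 0 0 0 0 -1'
python3 -c "
from h import *;show()"
```

```text
clock: 14.95
position: [0.5745, -0.1408, 0.0582]
tool_rot: [0.708, -0.002, 0.706, 0.002]
wrist_force: [-1.2, 0.9, 4.9]
finger_gap: 0.0148
t 14.95 p [ 0.5745 -0.1408  0.0582] gap 0.0148 F [-1.23  0.9   4.87] M [ 0.09  0.31 -0.01] ax [ 0.002 -0.001 -1.   ] jawyaw 0.0056 q [-0.26  0.62  1.8  -0.    0.73 -0.27]
clock: 15.32
position: [0.5744, -0.1408, 0.0566]
tool_rot: [0.708, -0.002, 0.706, 0.002]
wrist_force: [-2.4, -0.0, 4.4]
finger_gap: 0.0154
t 15.32 p [ 0.5744 -0.1408  0.0566] gap 0.0154 F [-2.37 -0.    4.4 ] M [ 0.08  0.3  -0.02] ax [ 0.002 -0.001 -1.   ] jawyaw 0.0056 q [-0.26  0.62  1.8  -0.    0.72 -0.27]
```

```bash
python3 -m handwheel '0.003 0 0 0 0 0 -1; 0.003 0 0 0 0 0 -1'
python3 -c "
from h import *;show()"
python3 -m handwheel '0.003 0 0 0 0 0 -1; 0.003 0 0 0 0 0 -1'
python3 -c "
from h import *;show()"
```

```text
clock: 15.58
position: [0.5745, -0.1408, 0.0559]
tool_rot: [0.708, -0.002, 0.706, 0.002]
wrist_force: [-2.5, 1.7, 6.1]
finger_gap: 0.015
t 15.57 p [ 0.5745 -0.1408  0.0559] gap 0.0150 F [-2.55  1.71  6.13] M [ 0.1   0.39 -0.04] ax [ 0.002 -0.001 -1.   ] jawyaw 0.0057 q [-0.26  0.62  1.8  -0.    0.72 -0.27]
clock: 15.82
position: [0.5745, -0.1408, 0.0559]
tool_rot: [0.708, -0.002, 0.706, 0.002]
wrist_force: [-3.6, 0.8, 12.9]
finger_gap: 0.015
t 15.82 p [ 0.5745 -0.1408  0.0559] gap 0.0150 F [-3.63  0.83 12.88] M [0.12 0.79 0.03] ax [ 0.002 -0.001 -1.   ] jawyaw 0.0057 q [-0.26  0.62  1.8  -0.    0.72 -0.27]
```

```bash
python3 - <<'E'
from h import *
from bench import get_image
im,_=get_image("side"); cv2.imwrite(f"pics/c10_side.png",cv2.resize(im[110:210,240:350],None,fx=6,fy=6,interpolation=cv2.INTER_CUBIC))
E
python3 -m handwheel '0 0 0 0 0 0 -0.6; 0 0 0 0 0 0 -0.4; 0 0 0 0 0 0 -0.3; 0 0 0 0 0 0 -0.2; 0 0 0 0 0 0 -0.1; 0 0 0 0 0 0 -0.1'
python3 - <<'E'
from h import *
show()
from bench import get_image
im,_=get_image("side"); cv2.imwrite(f"pics/c11_side.png",cv2.resize(im[110:210,240:350],None,fx=6,fy=6,interpolation=cv2.INTER_CUBIC))
E
```

```text
clock: 16.62
position: [0.5745, -0.1408, 0.0558]
tool_rot: [0.708, -0.002, 0.706, 0.002]
wrist_force: [-0.5, 0.5, -0.2]
finger_gap: 0.0383
t 16.62 p [ 0.5745 -0.1408  0.0558] gap 0.0383 F [-0.49  0.52 -0.19] M [0.04 0.01 0.01] ax [ 0.002 -0.001 -1.   ] jawyaw 0.0057 q [-0.26  0.62  1.8  -0.    0.72 -0.27]
```

View pics/c10_side.png

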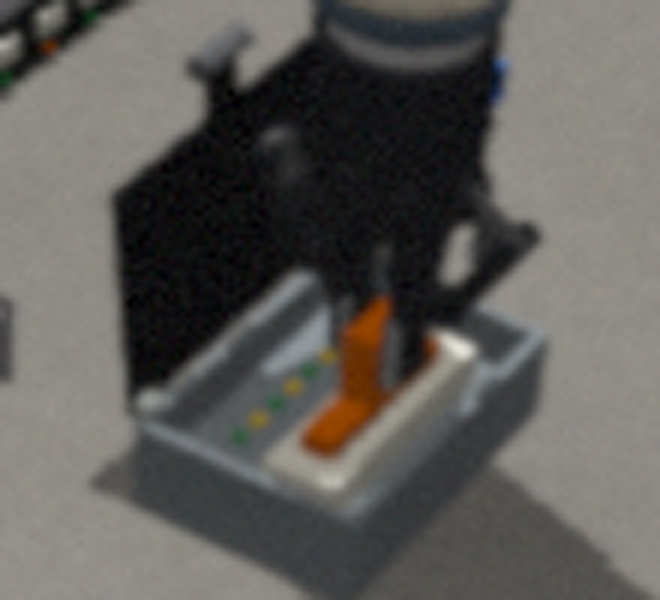

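View pics/c11_side.png

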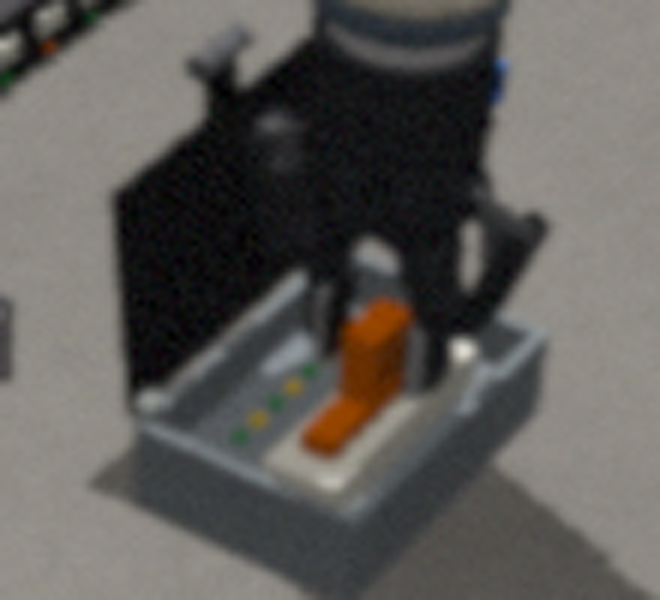

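The bar sits flush on the strip (bar end ~ (325,440) in the crop) and the fingers are clear of the fin. I'll retreat straight up, then aside, and check from both cameras.

```bash
python3 -m handwheel '-0.05 0 0 0 0 0 -0.1; -0.13 0 0 0 0 0 -0.1; -0.28 0 0 0 0 0 -0.1; -0.45 0 0 0 0 0 -0.1; -0.5 0.15 -0.05 0 0 0 -0.1; -0.5 0.32 -0.1 0 0 0 -0.1;-0.5 0.5 -0.2 0 0 0 -0.1;-0.5 0.66 -0.3 0 0 0 -0.1; -0.5 0.8 -0.4 0 0 0 -0.1; -0.5 0.8 -0.4 0 0 0 -0.1'
python3 - <<'E'
from h import *
show()
from bench import get_image
for n in("side","top"):
    im,d=get_image(n); cv2.imwrite(f"pics/{n}12.png",im); np.save(f"{n}12.npy",d)
    r=(100,210,240,350) if n=="side" else (150,260,290,390)
    cv2.imwrite(f"pics/c12_{n}.png",cv2.resize(im[r[0]:r[1],r[2]:r[3]],None,fx=5,fy=5,interpolation=cv2.INTER_CUBIC))
E
```

```text
clock: 17.92
position: [0.4508, 0.1007, 0.2063]
tool_rot: [0.708, -0.004, 0.706, 0.003]
wrist_force: [0.0, -0.3, -0.3]
finger_gap: 0.0386
t 17.93 p [0.4508 0.1007 0.2063] gap 0.0386 F [ 0.02 -0.35 -0.33] M [0.04 0.05 0.02] ax [ 0.002 -0.    -1.   ] jawyaw 0.0097 q [ 0.19  0.22  2.   -0.    0.92  0.19]
```

View pics/c12_side.png

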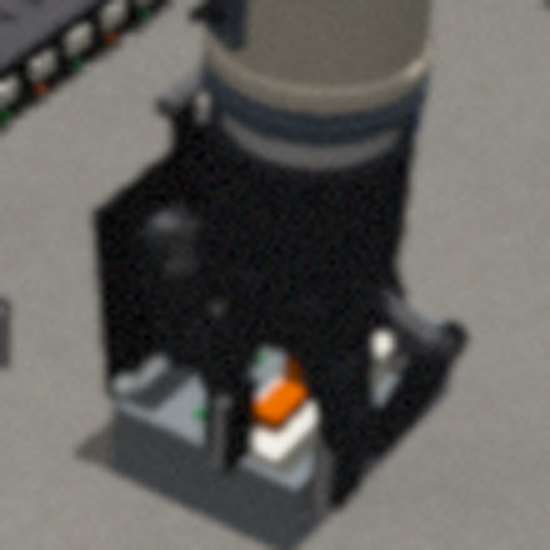

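View pics/top12.png

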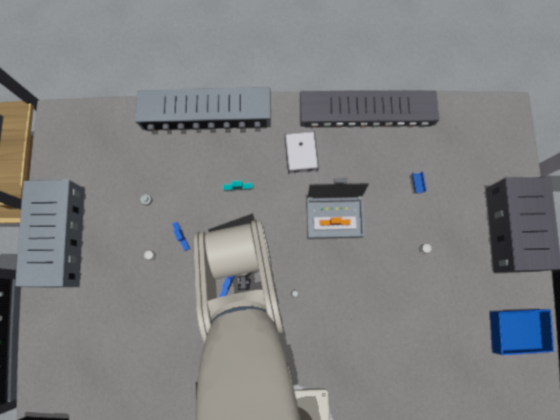

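View pics/c12_top.png

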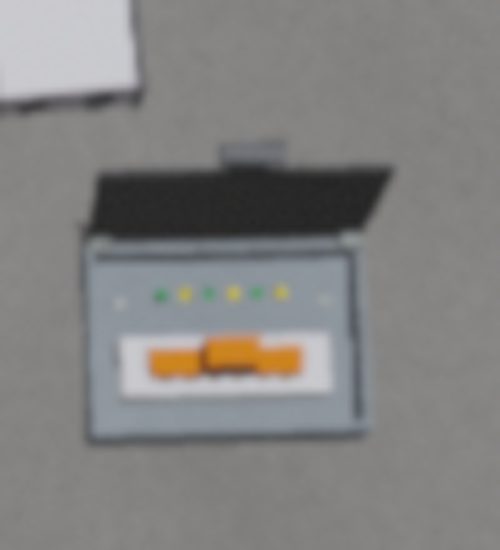

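```bash
python3 -m handwheel '-0.2 0.1 0 0 0 0 -0.1; -0.4 0.2 0 0 0 0 -0.1; -0.55 0.3 0 0 0 0 -0.1; -0.7 0.4 0 0 0 0 -0.1; -0.7 0.5 0 0 0 0 -0.1; -0.7 0.5 0 0 0 0 -0.1;-0.7 0.5 0 0 0 0 -0.1'
python3 - <<'E'
from h import *
np.set_printoptions(precision=4,suppress=True)
show()
from bench import get_image
im,d=get_image("side"); cv2.imwrite("pics/side13.png",im)
cv2.imwrite("pics/c13.png",cv2.resize(im[90:210,240:360],None,fx=5,fy=5,interpolation=cv2.INTER_CUBIC))
# bystander check
a=cv2.imread("pics/top0.png");b=cv2.imread("pics/top12.png")
for nm,(u,v) in dict(di=(301,152),clip=(418,182),sa=(426,249),sb=(149,255),knob=(146,200),adap=(295,294)).items():
    A=a[v-14:v+14,u-14:u+14];B=b[v-20:v+20,u-20:u+20]
    r=cv2.matchTemplate(B,A,cv2.TM_CCOEFF_NORMED);_,m,_,l=cv2.minMaxLoc(r);print(nm,round(m,2),np.array(l)-6)
E
```

```text
clock: 18.9
position: [0.4517, 0.248, 0.416]
tool_rot: [0.708, -0.003, 0.706, 0.002]
wrist_force: [-0.2, 0.1, 0.7]
finger_gap: 0.0383
t 18.90 p [0.4517 0.248  0.416 ] gap 0.0383 F [-0.16  0.06  0.68] M [ 0.04 -0.02 -0.04] ax [ 0.003 -0.001 -1.   ] jawyaw 0.0062 q [ 0.48  0.09  1.65 -0.    1.4   0.47]
di 1.0 [0 0]
clip 1.0 [0 0]
sa 1.0 [0 0]
sb 1.0 [0 0]
knob 1.0 [0 0]
adap 1.0 [0 0]
```

View pics/c13.png

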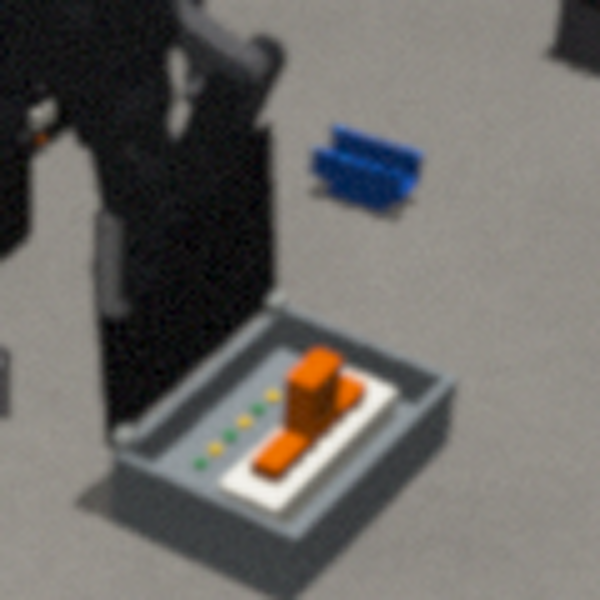

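Run:
```python
from h import *
np.set_printoptions(precision=4,suppress=True)
f=lambda x,y,k,o:((x+.5)/k-.5+o[0],(y+.5)/k-.5+o[1])
print("fin",tri(f(314,366,5,(240,90)),f(231,352,5,(290,150))))
b=tri(f(220,48,6,(240,110)),f(253,152,5,(290,150)));print("bar",b,"angle",np.pi-np.arctan2(b[0][2]-.047,b[0][0]-.644)-np.arctan2(3,137))
```

```text
fin (array([ 0.5737, -0.1371,  0.0885]), np.float64(0.00240704705185353))
bar (array([ 0.6607, -0.1405,  0.1868]), np.float64(0.001096523641498793)) angle 1.667490042855228
```

```bash
python3 -c "
from bench import arm
print(arm.job_done(), arm.get_state()['clock'])"
```

```text
the job is handed in; nothing more can be done
the job is handed in; nothing more can be done
```

The flap is open and left leaning back, the comb is pressed fully home in the socket strip and released, and the job is handed in at about 19 s.

**What I did:** I took the flap by the end faces of its grab bar and swung it over. I then gripped the comb by its fin and set it over the slots as measured in both views. All six blades dropped in at the first try, so no sideways search was needed.

**Insertion:**
- The contact bed was met at bay z ≈ 35 mm with about 4–5 N.
- The comb stopped at about 26 mm, where the wrist force rose to about 13 N, the most seen in any reading.

**Last checks:**
- **Comb:** the bar looks flush on the strip in both cameras, and before-and-after pictures of the release show it did not move.
- **Flap:** it measures about 1.67 rad from two views, against about 1.75 rad aimed for. Both are above 1.5.
- **Bystanders:** all six show no image shift against the start.
- **Arm:** it is parked clear with no contact force.

**One disagreement:** a rough two-view fix of the fin top gave 88.5 mm instead of the expected 84 mm. The two camera rays missed each other by 2.4 mm. I put it down to hand-picked pixels and trusted the force, travel and flush-picture evidence instead, and did not re-measure.

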